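# Load and close the watch-case polishing pot

## Robot

A 7-joint arm with a two-finger parallel gripper is mounted at the origin on the work surface. World frame = base frame: x ahead of the robot, y to its left, z up, the work surface at z = 0. Lengths are in mm, angles in rad, forces in N, time in s.
With the tool pointing down it reaches from about 425 to 800 mm from the base axis. Payload 8.3 kg.
Tool frame: the origin (TCP) lies midway between the tips of the shut fingers; the grasp point (between the pads) lies 19 mm behind it (r.tcp_to_grasp is the distance from the TCP to the grasp point, in mm); z points along the fingers, y is the line along which they close (so a half turn about z gives the same grasp; the last joint's range is limited). The gripper opens to 85 mm and grips with 20 to 120 N. Pads are 22 mm wide; open, the fingers measure 114 mm over their backs; the gripper's body (76 mm by 85 mm) begins 54 mm behind the grasp point. The pads swing forward as they close: fully open they stand 13 mm farther back than shut.
Start: joints at [-1.22, 0.383, 0.016, 1.37, -0.006, 1.388, -0.046], TCP at [251.255, 572.253, 231.279] pointing down, gripper open.
Joint ranges: [-2.95, 2.95], [-0.25, 2.06], [-1.52, 1.56], [0.18, 2.33], [-1.44, 4.58], [0.02, 2.06], [-3.01, 3.01]. Speed limits (rad/s): [2.39, 2.39, 3.01, 3.01, 3.14, 3.14, 3.14].

## Interface

Orientations are given as a unit quaternion [w, x, y, z].
In Python, from rig import r, grip, readout, vision, ticket gives the robot as it stands. Calls block until the motion is done:
- r.goto(position, orientation): joint-space move of the TCP to a pose.
- r.line_to(position, attitude=None, feed=150): straight line of the TCP; attitude=None keeps the orientation; feed is the mean speed in mm/s.
- r.set_joints(angles): joint-space move.
- grip(opening): opening from 0.0 (shut) to 1.0 (fully open); the grip force is fixed at half the most; returns when the fingers have stopped.
- r.hold(seconds).
- r.ik(position, orientation): joint angles nearest the present ones, or None.
- readout.sense(): the state.
- vision.get_image(name): name is "side" or "top" or "wrist"; returns (picture, depth): 400x640x3 uint8, blue, green, red; 400x640 float32, mm along the optical axis (not along the pixel's ray), 0 where there is no reading.
- vision.camera_info(name): a dict with "camera_matrix" (3x3 intrinsics, pixels), "extrinsics" (4x4, takes a point from camera to world coordinates). Camera axes: x right, y up, looking along -z (the intrinsics and any distortion apply to the point x, -y, -z); pixel columns grow to the right and rows downward; lengths in mm; the calibration is good to about 2 mm. The wrist camera is an equidistant fisheye: a pixel r from the principal point sees the ray r / f radians off the axis. A picture is of the moment at which its call begins: read the wrist's pose just before it. camera_info takes no time and is no camera call; for the wrist camera it gives the pose at the moment of the call.
A pose or a line that the arm cannot do raises r.IKError and nothing moves.
- ticket.close_job(): hands the job in; it is judged then, once.
Trained networks look in the newest picture that a camera, given by its name, has taken for a name from the list of things; names that differ only in an ending like _2 or _b are one class to them, and where a whole thing is asked for, a point or a joint stands for the part that bears it (a point fixed in the world has none). Each returns a list of dicts, best first, with "p" (0 to 1); they miss things now and then, are a little off and sometimes report something else, mostly with a low value. They report only what shows in the picture. A call takes as long as a camera call.
- vision.spot_in(camera, target): "extent" ([left, top, width, height] in pixels, round what is visible of it).
- vision.spot_point(camera, target): "position" ([column, row] in pixels: a listed point, or the origin of a listed thing).
The state is a dict: "clock": time; "joint_pos": joint angles; "joint_vel": joint speeds; "effort": joint torques, N m; "ee_pos": TCP position; "tcp_rot": TCP orientation; "wrist_force": force on the tool from outside, world axes, zero at the start; "moment": the same for the moment, N m; "grip_width": opening from 0.0 (shut) to 1.0 (fully open); "gripper_force": force on a finger pad.
Only numpy, scipy, OpenCV 4.12 (cv2) and the standard library are available. Lean on these libraries where they do the work, as an engineer would, in place of code of your own. Each camera call takes 0.05 s, during which the arm holds its last target. There are 200 camera calls.

## Task

Stir up the stones in the polishing pot with the standing rod, its foot right down among them, at least three full turns about the pot's middle, about halfway out to its wall, and stand the rod back upright on its saucer so that it stays without wobbling. Then lay every watch case that is on the mat in the pot on the stones. Last, close the pot: lay the cover level on top of the two studs, about a centimetre off to one side along the line of the studs, slide it until you feel its holes drop over them, let it down fully home on the pot and let go; keep all stones in the pot and leave the other things on the bench alone.

Things in the scene. Friction and masses are not known exactly. Their poses are not given: they have to be found in the camera images.
- pot: grey steel polishing pot, fixed to the bench mid-mat, open at the top; origin at its underside centre on the bench, z up. Outside diameter 120 mm, inside 112 mm, inner floor 12 mm and rim 70 mm above the bench. Two ears on its x axis reach 92 mm either side of the centre, 36 mm wide, tops level with the rim; each carries a stud
- pot_seat (a point): centre of the pot's mouth, level with rim and ears, 70 mm above the bench; axes of the pot
- pot_floor (a point): centre of the pot's inner floor, 12 mm above the bench
- stud_a (a point): centre of the flat top of the stud on the pot's +x side: a bare steel pin, 8 mm diameter, standing 14 mm above the ear (top 84 mm above the bench), 76 mm from the pot's centre
- stud_b (a point): the same on the pot's -x side, 76 mm from the centre, so the studs are 152 mm apart
- cover: bare aluminium cover plate lying flat on the mat, robot's left, 184 (x) x 124 (y) x 5 mm, about 0.25 kg; origin: centre of its underside, z up. Two through holes, 11.5 mm diameter, on its x axis 76 mm either side of the centre (fits either way round). On its middle a black grip block 50 (x) x 14 (y) mm rises to 35 mm above the underside: pinch it across the 14 mm
- saucer: low round steel saucer, fixed to the bench, far left; 82 mm diameter, 78 mm inside, floor 4 mm and rim 8 mm above the bench; origin at its underside centre
- rod: stirring rod standing upright on the saucer, 130 mm tall, 0.15 kg nominal; origin at the centre of its flat underside, z up along it. Steel foot 22 mm diameter and 20 mm tall, then a 12 mm shaft, then from 82 mm to 130 mm a round wooden handle of 16 mm diameter
- case0: steel watch case, a thick disc of 34 mm diameter and 11 mm height lying flat on the mat at the robot's right, 60 g nominal; origin at the centre of its underside. Four thin lugs for show stand out 5 mm at its +y and -y sides, so pinch it across its x. Two to four of the four cases are there; an absent one reads None throughout
- case1: steel watch case, a thick disc of 34 mm diameter and 11 mm height lying flat on the mat at the robot's right, 60 g nominal; origin at the centre of its underside. Four thin lugs for show stand out 5 mm at its +y and -y sides, so pinch it across its x. Two to four of the four cases are there; an absent one reads None throughout
- case2: steel watch case, a thick disc of 34 mm diameter and 11 mm height lying flat on the mat at the robot's right, 60 g nominal; origin at the centre of its underside. Four thin lugs for show stand out 5 mm at its +y and -y sides, so pinch it across its x. Two to four of the four cases are there; an absent one reads None throughout
- case3: steel watch case, a thick disc of 34 mm diameter and 11 mm height lying flat on the mat at the robot's right, 60 g nominal; origin at the centre of its underside. Four thin lugs for show stand out 5 mm at its +y and -y sides, so pinch it across its x. Two to four of the four cases are there; an absent one reads None throughout
- stone0_center (a point): centre of a white ceramic polishing stone, a ball of 16 mm diameter, 12 g, lying loose on the pot's floor
- stone1_center (a point): centre of a white ceramic polishing stone, a ball of 16 mm diameter, 12 g, lying loose on the pot's floor
- stone2_center (a point): centre of a white ceramic polishing stone, a ball of 16 mm diameter, 12 g, lying loose on the pot's floor
- stone3_center (a point): centre of a white ceramic polishing stone, a ball of 16 mm diameter, 12 g, lying loose on the pot's floor
- stone4_center (a point): centre of a white ceramic polishing stone, a ball of 16 mm diameter, 12 g, lying loose on the pot's floor
- stone5_center (a point): centre of a white ceramic polishing stone, a ball of 16 mm diameter, 12 g, lying loose on the pot's floor
- stone6_center (a point): centre of a white ceramic polishing stone, a ball of 16 mm diameter, 12 g, lying loose on the pot's floor
- loupe: bystander, not part of the job: black eyeglass loupe, 38 mm wide, 34 mm tall; origin at the centre of its underside
- holder: bystander, not part of the job: small aluminium movement clamp, 50 x 30 x 26 mm; origin at the centre of its underside
- dial: bystander, not part of the job: thin copper-edged white dial disc, 32 mm across, 4 mm thick; origin at the centre of its underside
- oil: bystander, not part of the job: small amber jar with black cap, 32 mm across, 50 mm tall; origin at the centre of its underside
- driver: bystander, not part of the job: screwdriver lying on the mat near the robot, about 130 mm long; origin at the centre of its underside

How it is judged:
By the outcome, as a careful person would: the job done as asked, in the order asked, and still so for the second after the job is handed in, with the robot touching nothing.
Of case0, case1, case2, case3 only 2 to 4 are there at a start; the rules pass over those that are not, and their reading is None.
At some moment in a run one of case0, case1, case2, case3, cover may be knocked a few centimetres aside while the robot is not near it.
It also fails if it takes over 208 s, if anything falls off the work surface, if the arm or the gripper's body presses on something with over 40 N, if the wrist force passes 120 N, or if a joint passes its speed limit or range.

## Working session

There is one attempt and no reset: what is moved stays moved. The work goes in short steps, each a Python script; the robot and the scene stay as the last script left them, time stands still between calls to the robot, and variables do not carry over. Pictures are saved under pics/ and viewed, at most 14 in all, crops included, and the job is handed in when it is done.

```bash
ls; mkdir -p pics; python3 - <<'E'
from rig import r, grip, readout, vision, ticket
import cv2
s=readout.sense(); print(s)
for n in ("top","side"):
    im,d=vision.get_image(n); cv2.imwrite(f"pics/{n}0.png",im)
    i=vision.camera_info(n); print(n,i)
    for t in ["pot","pot_seat","stud_a","cover","saucer","rod","case0","stone0_center","loupe","holder","dial","oil","driver"]:
        print(t,[(round(q["p"],2),[round(v) for v in q["position"]]) for q in vision.spot_point(n,t)])
E
```

```text
pics
rig.py
{'clock': 0.0, 'joint_pos': array([-1.21988114,  0.38422793,  0.01638621,  1.37114627, -0.00629775,
        1.38820819, -0.04650111]), 'joint_vel': array([-0.00068046, -0.00079374, -0.00171393, -0.00015112, -0.00014691,
        0.0005083 ,  0.00166878]), 'effort': array([ 5.67417260e-05, -6.27597642e+01,  8.44339896e-01, -3.71832740e+01,
        1.65876694e-02,  1.42577631e-02, -6.23286766e-06]), 'ee_pos': array([251.08866937, 571.79782366, 230.28891746]), 'tcp_rot': array([-1.78957769e-04,  2.05409023e-01,  9.78675734e-01, -9.53435946e-04]), 'wrist_force': array([-0.18896645,  0.42214335, -0.01339665]), 'moment': array([ 0.00140063, -0.04654201, -0.00557126]), 'gripper_force': 0.0, 'grip_width': 1.0005550796362712}
top {'camera_matrix': array([[392.66840588,   0.        , 317.66069327],
       [  0.        , 392.66840588, 199.65786708],
       [  0.        ,   0.        ,   1.        ]]), 'extrinsics': array([[-2.93759932e-02,  9.90726417e-01, -1.32658272e-01,
         4.22984025e+02],
       [-9.98770389e-01, -3.43951044e-02, -3.57027592e-02,
         5.63090384e+00],
 
[... 1158 characters left out ...]
-01,
        -7.49388090e+02],
       [-3.52897511e-03,  6.79768807e-01,  7.33417968e-01,
         9.62291417e+02],
       [ 0.00000000e+00,  0.00000000e+00,  0.00000000e+00,
         1.00000000e+00]])}
pot []
pot_seat [(0.89, [315, 215])]
stud_a [(0.84, [342, 207]), (0.65, [284, 212])]
cover [(0.82, [276, 169])]
saucer [(0.57, [344, 170]), (0.19, [340, 346])]
rod [(0.76, [344, 171]), (0.7, [344, 169])]
case0 [(0.68, [386, 345]), (0.67, [370, 300]), (0.51, [340, 347])]
stone0_center [(0.45, [328, 223])]
loupe [(0.6, [403, 226])]
holder [(0.74, [435, 268]), (0.33, [316, 226])]
dial [(0.66, [396, 195]), (0.62, [308, 216]), (0.3, [402, 224])]
oil [(0.51, [344, 119])]
driver [(0.68, [266, 316])]
```

```bash
python3 - <<'E'
import cv2
a=cv2.imread("pics/top0.png")[90:310,140:520]; cv2.imwrite("pics/top0c.png",cv2.resize(a,None,fx=2.1,fy=2.1,interpolation=cv2.INTER_CUBIC))
E
```

```text
(no output)
```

View pics/top0c.png

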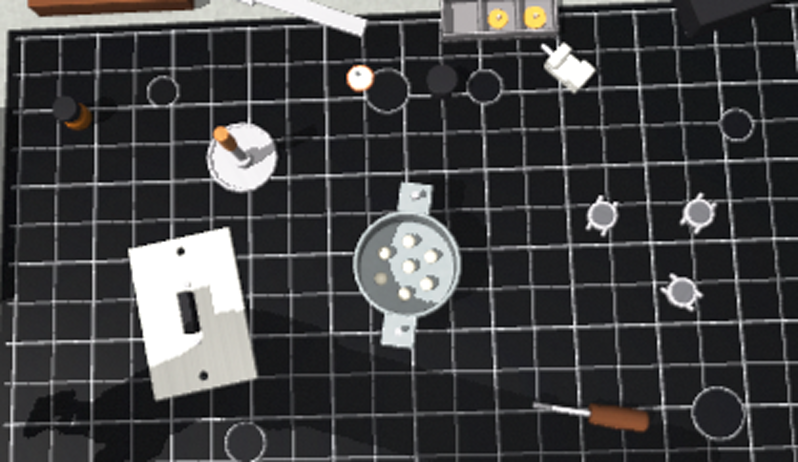

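View pics/side0.png

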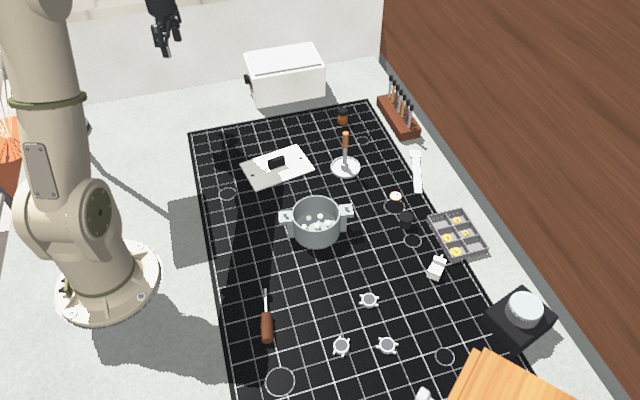

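```bash
cat > h.py <<'E'
from rig import r, grip, readout, vision, ticket
import numpy as np, cv2
from scipy.spatial.transform import Rotation as R
def quat(yaw):  # tool down; finger line (tool y) at world angle yaw
    c,s=np.cos(yaw),np.sin(yaw); y=np.array([c,s,0]); z=np.array([0,0,-1.]); x=np.cross(y,z)
    q=R.from_matrix(np.c_[x,y,z]).as_quat(); return q[[3,0,1,2]]
def px2w(info,px,z,fish=False):
    K,E=info["camera_matrix"],info["extrinsics"]; u=(px[0]-K[0,2])/K[0,0]; v=(px[1]-K[1,2])/K[1,1]
    if fish:
        t=np.hypot(u,v); k=np.tan(t)/t if t>1e-9 else 1; u*=k; v*=k
    d=E[:3,:3]@[u,-v,-1]; p=E[:3,3]; return (p+d*(z-p[2])/d[2])
def w2px(info,P,fish=False):
    K,E=info["camera_matrix"],info["extrinsics"]; c=E[:3,:3].T@(np.asarray(P,float)-E[:3,3]); u,v=c[0]/-c[2],-c[1]/-c[2]
    if fish:
        n=np.hypot(u,v); k=np.arctan(n)/n if n>1e-9 else 1; u*=k; v*=k
    return np.array([u*K[0,0]+K[0,2],v*K[1,1]+K[1,2]])
def find(cam,t,z,pmin=.3,img=True):
    if img: vision.get_image(cam)
    i=vision.camera_info(cam)
    return [(round(q["p"],2),px2w(i,q["position"],z,cam=="wrist")[:2].round(1).tolist()) for q in vision.spot_point(cam,t) if q["p"]>=pmin]
def state():
    s=readout.sense(); return dict(t=round(s["clock"],1),p=s["ee_pos"].round(1).tolist(),F=s["wrist_force"].round(1).tolist(),M=s["moment"].round(2).tolist(),w=round(s["grip_width"],3),g=round(s["gripper_force"],1))
E
python3 - <<'E'
from h import *
for cam in ("top","side"):
    for j,(t,z) in enumerate([("pot_seat",70),("stud_a",84),("cover",0),("saucer",0),("rod",4),("case0",0),("stone0_center",20)]):
        print(cam,t,find(cam,t,z,img=j==0))
i=vision.camera_info("wrist"); E=i["extrinsics"]; s=readout.sense(); w,x,y,z=s["tcp_rot"]
Rt=R.from_quat([x,y,z,w]).as_matrix(); print(i["camera_matrix"],(Rt.T@(E[:3,3]-s["ee_pos"])).round(1),(Rt.T@E[:3,:3]).round(3))
E
```

```text
top pot_seat [(0.8, [509.6, 1.2]), (0.75, [624.6, 182.3]), (0.73, [470.9, 3.7])]
top stud_a [(0.95, [430.6, 14.5]), (0.71, [590.8, -15.1]), (0.63, [455.3, 244.5])]
top cover [(0.9, [463.7, 261.4]), (0.37, [518.0, 1.3])]
top saucer [(0.93, [648.5, 206.9]), (0.32, [518.2, 9.6])]
top rod [(0.59, [637.8, 188.6])]
top case0 [(0.69, [462.5, -321.4]), (0.65, [570.4, -338.5]), (0.46, [563.0, -225.7])]
top stone0_center [(0.35, [531.2, -0.1])]
side pot_seat [(0.69, [501.9, 3.1])]
side stud_a [(0.8, [577.7, -11.5]), (0.8, [437.9, 15.9])]
side cover [(0.92, [464.4, 264.2]), (0.36, [515.4, 51.9])]
side saucer [(0.68, [652.6, 198.3])]
side rod [(0.47, [636.7, 188.1])]
side case0 [(0.81, [568.2, -347.0]), (0.77, [566.1, -233.1]), (0.55, [468.5, -323.3])]
side stone0_center [(0.56, [543.8, -7.7])]
[[309.70691629   0.         315.86440855]
 [  0.         309.70691629 206.01912019]
 [  0.           0.           1.        ]] [  83.4    0.2 -143.1] [[ 0.001  0.946  0.324]
 [ 1.    -0.001 -0.   ]
 [-0.     0.324 -0.946]]
```

```bash
python3 - <<'E'
from h import *
for n,p in dict(pot=(509,1,210),potlow=(509,1,90),rod=(642,192,260),rodlow=(642,192,85),cover=(464,263,20),c0=(462,-322,10),c1=(569,-342,10),c2=(564,-229,10)).items():
    o=[]
    for deg in range(-180,180,30):
        q=r.ik(list(p),quat(np.radians(deg)).tolist()); o.append((deg,None if q is None else (round(q[0],1),round(q[6],1))))
    print(n,o)
r.goto([642-40,192,262],quat(np.radians(90)).tolist()); print(state())
E
```

```text
pot [(-180, (np.float64(-1.2), np.float64(-2.8))), (-150, (np.float64(-1.2), np.float64(-2.3))), (-120, (np.float64(-1.2), np.float64(-1.8))), (-90, (np.float64(-0.7), np.float64(-1.5))), (-60, (np.float64(-0.7), np.float64(-1.0))), (-30, (np.float64(-0.7), np.float64(-0.5))), (0, (np.float64(-0.6), np.float64(0.0))), (30, (np.float64(-0.6), np.float64(0.6))), (60, (np.float64(-0.6), np.float64(1.1))), (90, (np.float64(-0.6), np.float64(1.6))), (120, (np.float64(-0.6), np.float64(2.1))), (150, (np.float64(-0.5), np.float64(2.6)))]
potlow [(-180, (np.float64(-1.1), np.float64(-2.6))), (-150, (np.float64(-1.1), np.float64(-2.1))), (-120, (np.float64(-1.1), np.float64(-1.6))), (-90, (np.float64(-0.7), np.float64(-1.4))), (-60, (np.float64(-0.7), np.float64(-0.9))), (-30, (np.float64(-0.6), np.float64(-0.4))), (0, (np.float64(-0.6), np.float64(0.1))), (30, (np.float64(-0.6), np.float64(0.6))), (60, (np.float64(-0.6), np.float64(1.1))), (90, (np.float64(-0.5), np.float64(1.7))), (120, (np.float64(-0.5), np.float64(2.2))), (150, (np.float64(-0.4), np.float64(2.7)))]
rod [(-180, (np.float64
[... 2599 characters left out ...]
at64(2.9))), (150, (np.float64(-0.2), np.float64(-2.5)))]
c2 [(-180, (np.float64(-0.5), np.float64(-2.1))), (-150, (np.float64(-0.5), np.float64(-1.5))), (-120, (np.float64(-0.4), np.float64(-1.1))), (-90, (np.float64(-0.3), np.float64(-0.8))), (-60, (np.float64(-0.3), np.float64(-0.2))), (-30, (np.float64(-0.3), np.float64(0.3))), (0, (np.float64(-0.3), np.float64(0.8))), (30, (np.float64(-0.3), np.float64(1.3))), (60, (np.float64(-0.2), np.float64(1.8))), (90, (np.float64(-0.2), np.float64(2.3))), (120, (np.float64(-0.2), np.float64(2.8))), (150, (np.float64(1.2), np.float64(2.3)))]
{'t': 4.1, 'p': [601.5, 193.6, 261.8], 'F': [0.2, 0.1, -0.6], 'M': [0.0, 0.05, -0.03], 'w': 1.002, 'g': 0.0}
```

```bash
python3 - <<'E'
from h import *
print(state())
im,d=vision.get_image("wrist"); cv2.imwrite("pics/w1.png",im)
i=vision.camera_info("wrist")
for t,z in [("rod",4),("saucer",0),("pot_seat",70)]:
    print(t,find("wrist",t,z,img=False),[q["position"].round() if hasattr(q["position"],"round") else q["position"] for q in vision.spot_point("wrist",t)])
print("rod px pred",w2px(i,[637,188.5,4],True),w2px(i,[637,188.5,134],True))
E
```

```text
{'t': 4.1, 'p': [601.5, 193.6, 261.8], 'F': [0.2, 0.1, -0.6], 'M': [0.0, 0.05, -0.03], 'w': 1.002, 'g': 0.0}
rod [(0.81, [649.7, 198.3]), (0.64, [510.8, -37.5])] [[318.9, 202.2], [150.7, 108.0]]
saucer [(0.74, [649.8, 198.9])] [[319.6, 201.2]]
pot_seat [(0.65, [513.0, 1.2])] [[151.9, 108.6]]
rod px pred [311.67983352 193.2301033 ] [310.02176268 231.99723565]
```

View pics/w1.png

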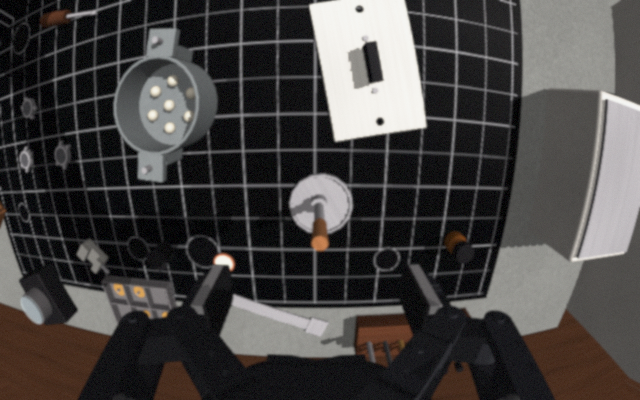

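```bash
python3 - <<'E'
from h import *
i=vision.camera_info("wrist"); im,d=vision.get_image("wrist")
K,E=i["camera_matrix"],i["extrinsics"]
# handle points from depth
hs=cv2.cvtColor(im,cv2.COLOR_BGR2HSV); m=np.zeros(d.shape,bool); m[205:255,300:340]=True
v,u=np.where(m&(hs[...,1]>90)&(hs[...,2]>60)&(d>0))
x=(u-K[0,2])/K[0,0]; y=(v-K[1,2])/K[1,1]; t=np.hypot(x,y); k=np.tan(t)/t
P=np.c_[x*k,-y*k,-np.ones(len(u))]*d[v,u][:,None]; W=P@E[:3,:3].T+E[:3,3]
print(len(W),W.min(0),W.max(0)); top=W[W[:,2]>np.percentile(W[:,2],95)-4]; print("top",top.mean(0),top.min(0),top.max(0))
for z0 in range(85,135,10):
    s=W[(W[:,2]>z0)&(W[:,2]<z0+10)]; print(z0,len(s),s.mean(0).round(1))
# saucer points by depth: rim/floor z
for px in [(320.5,204)]: print(px2w(i,px,6,True))
g=cv2.cvtColor(im,cv2.COLOR_BGR2GRAY)[160:250,275:365]; 
# flat z check on mat
for (u0,v0) in [(250,180),(380,180),(270,130)]:
    x0=(u0-K[0,2])/K[0,0]; y0=(v0-K[1,2])/K[1,1]; t0=np.hypot(x0,y0); k0=np.tan(t0)/t0
    print((E[:3,:3]@(np.array([x0*k0,-y0*k0,-1])*d[v0,u0])+E[:3,3]).round(1))
E
```

```text
450 [639.75414657 187.20108464  -1.15561456] [725.95278202 213.29887107 136.16056864]
top [647.9017976  197.84609833 134.37172321] [640.57394575 189.94150005 131.65642889] [655.72218117 205.49677992 136.16056864]
85 20 [641.3 198.   91.1]
95 43 [641.4 197.3 100.3]
105 44 [641.6 197.6 110.5]
115 52 [641.7 198.  119.7]
125 219 [646.5 197.9 132.8]
[652.22002235 199.02972584   6.        ]
[619.3 103.    1.6]
[619.2 280.    1.3]
[551.9 133.    2.8]
```

```bash
cat >> h.py <<'E'
def cloud():
    i=vision.camera_info("wrist"); im,d=vision.get_image("wrist"); K,E=i["camera_matrix"],i["extrinsics"]
    v,u=np.where(d>0); x=(u-K[0,2])/K[0,0]; y=(v-K[1,2])/K[1,1]; t=np.hypot(x,y)+1e-12; k=np.tan(t)/t
    ok=t<1.2; P=np.c_[x*k,-y*k,-np.ones(len(u))]*d[v,u][:,None]
    return im,np.c_[u,v][ok],(P@E[:3,:3].T+E[:3,3])[ok],i
def circfit(p):
    A=np.c_[2*p,np.ones(len(p))]; s=np.linalg.lstsq(A,(p**2).sum(1),rcond=None)[0]; return s[:2],np.sqrt(s[2]+s[0]**2+s[1]**2)
E
python3 - <<'E'
from h import *
c=np.array([508.,1])
for n,yaw in (("a",80),("b",-100)):
    r.goto([*(c),240],quat(np.radians(yaw)).tolist()); r.hold(.3); print(state())
    im,uv,W,i=cloud(); cv2.imwrite(f"pics/pot_{n}.png",im); np.savez(f"pot_{n}.npz",im=im,uv=uv,W=W,E=i["extrinsics"],K=i["camera_matrix"])
    rr=np.hypot(*(W[:,:2]-c).T); m=(W[:,2]>60)&(W[:,2]<78)&(rr>45)&(rr<68)
    print("rim z",np.median(W[m,2]),m.sum())
    zr=np.median(W[m,2]); q=W[(abs(W[:,2]-zr)<3)&(rr>50)&(rr<66)]; print(circfit(q[:,:2]))
    s=W[(W[:,2]>zr+8)&(W[:,2]<zr+18)&(rr>66)&(rr<86)][:,:3]
    f=s[:,0]>c[0]; print("studs",f.sum(),s[f].mean(0).round(1),(~f).sum(),s[~f].mean(0).round(1))
    for t,z in [("pot_seat",70),("stud_a",84),("stone0_center",20)]: print(t,find("wrist",t,z,img=False))
E
```

```text
{'t': 5.6, 'p': [508.4, 2.0, 239.8], 'F': [-0.1, -0.3, -1.0], 'M': [-0.07, 0.04, 0.0], 'w': 1.0, 'g': 0.0}
rim z 70.07034718310575 2241
(array([508.00107803,   3.43213131]), np.float64(58.753263542102864))
studs 57 [582.4  -8.3  83. ] 55 [433.6  15.2  84.4]
pot_seat [(0.75, [509.9, 0.3])]
stud_a [(0.88, [585.9, -8.4]), (0.6, [434.6, 16.9]), (0.47, [459.0, -245.0])]
stone0_center [(0.54, [539.9, 0.1])]
{'t': 8.8, 'p': [508.0, 1.0, 240.0], 'F': [0.3, 0.3, 0.4], 'M': [-0.02, 0.01, 0.03], 'w': 0.999, 'g': 0.0}
rim z 70.07897989713973 2217
(array([508.93691232,   3.18534215]), np.float64(58.70363529562327))
studs 54 [583.7  -8.2  84.4] 57 [434.6  14.8  83. ]
pot_seat [(0.9, [508.1, 6.3]), (0.45, [490.9, 0.9])]
stud_a [(0.96, [430.7, 14.1]), (0.71, [583.7, -11.7]), (0.35, [571.3, -177.4])]
stone0_center [(0.68, [540.6, -1.4]), (0.45, [467.8, 253.1])]
```

```bash
python3 - <<'E'
import numpy as np,cv2
c=np.array([508.5,3.35]); S=[]
for n in "ab":
    f=np.load(f"pot_{n}.npz"); W,uv,im=f["W"],f["uv"],f["im"]
    rr=np.hypot(*(W[:,:2]-c).T); m=(rr<50)&(W[:,2]>19)&(W[:,2]<34)
    M=np.zeros(im.shape[:2],np.uint8); M[uv[m,1],uv[m,0]]=255
    k,l,st,ce=cv2.connectedComponentsWithStats(M,connectivity=4)
    for j in range(1,k):
        if st[j,4]>12:
            w=W[m&(l[uv[:,1],uv[:,0]]==j)]; p=w[:,:2].mean(0)-c; print(n,st[j,4],p.round(1),round(np.hypot(*p),1),round(np.degrees(np.arctan2(p[1],p[0]))),w[:,2].max().round(1))
E
```

```text
a 139 [-31.8   4.1] 32.0 173 29.4
a 139 [-12.7  30.9] 33.4 112 29.5
a 139 [-20.4 -21.8] 29.8 -133 29.6
a 134 [ 0.3 -2.7] 2.8 -83 29.8
a 137 [17.2 26.2] 31.4 57 29.1
a 135 [ 10.9 -28.5] 30.5 -69 29.3
a 126 [29.5 -3. ] 29.7 -6 29.2
b 139 [32.2 -4.2] 32.5 -7 29.4
b 139 [ 13.7 -28.9] 31.9 -65 29.5
b 139 [19.1 25.3] 31.7 53 29.7
b 143 [ 2.4 -3.1] 3.9 -52 29.4
b 131 [-18.3 -22.9] 29.3 -129 29.5
b 130 [-10.1  29.9] 31.5 109 30.2
b 129 [-29.   4.] 29.3 172 29.5
```

```bash
python3 - <<'E'
from h import *
q=quat(np.radians(90)).tolist(); x,y=648.2,197.8
r.goto([x,y,235],q); r.line_to([x,y,89],feed=120); r.hold(.2); print(state())
grip(0.0); print(state()); r.hold(.2)
r.line_to([x,y,200],feed=100); r.hold(.2); print(state())
im,uv,W,i=cloud(); cv2.imwrite("pics/rodup.png",im)
m=(np.hypot(W[:,0]-x,W[:,1]-y)<20); print(W[m&(W[:,2]>90)][:,2].min() if m.any() else 0)
for z0 in range(110,200,10):
    s=W[m&(W[:,2]>z0)&(W[:,2]<z0+10)]
    if len(s): print(z0,len(s),s.mean(0).round(1))
E
```

```text
{'t': 12.7, 'p': [648.4, 198.0, 89.6], 'F': [-0.3, -0.1, -0.2], 'M': [0.05, 0.01, 0.05], 'w': 1.003, 'g': 0.0}
{'t': 13.3, 'p': [648.3, 197.8, 89.1], 'F': [0.3, 0.4, 0.8], 'M': [-0.01, -0.05, 0.05], 'w': 0.173, 'g': 58.5}
{'t': 15.0, 'p': [648.1, 197.6, 199.4], 'F': [-1.1, 0.1, -1.3], 'M': [-0.06, 0.0, 0.05], 'w': 0.17, 'g': 58.4}
113.94771938600007
110 57 [639.5 196.9 117.2]
120 113 [639.3 198.  125.1]
130 446 [644.5 197.6 134.7]
140 87 [643.4 198.  145.6]
150 102 [643.5 197.7 155.3]
160 109 [643.6 197.9 165.1]
170 133 [643.5 197.8 175.1]
180 151 [643.5 197.5 185. ]
190 120 [642.1 197.8 196. ]
```

View pics/rodup.png

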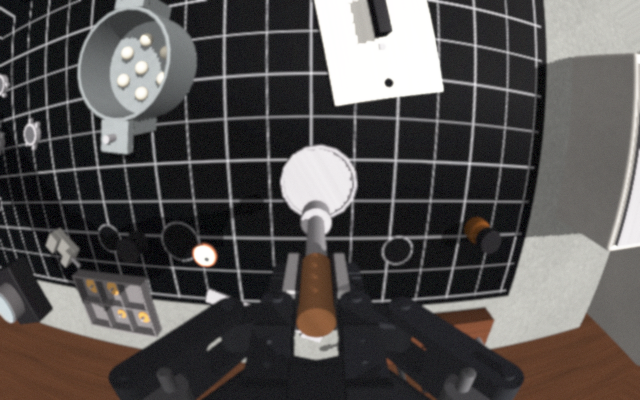

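```bash
python3 - <<'E'
from h import *
c=np.array([508.5,3.35]); o=np.array([0.,0]); th=np.radians(261)
P=lambda rad,a,z:[*(c+o+rad*np.array([np.cos(a),np.sin(a)])),z]
r.line_to(P(42,th,200),feed=150); r.line_to(P(42,th,125),feed=120); 
fz0=readout.sense()["wrist_force"]; 
for z in np.arange(122,98.9,-3.):
    r.line_to(P(42,th,z),feed=60); f=readout.sense()["wrist_force"]-fz0
    if np.linalg.norm(f)>6: print("contact",z,f); break
print(state())
E
```

```text
{'t': 19.8, 'p': [501.8, -38.1, 100.8], 'F': [-0.0, 0.6, -1.1], 'M': [-0.06, -0.05, 0.03], 'w': 0.172, 'g': 58.4}
```

```bash
python3 - <<'E'
from h import *
c=np.array([508.5,3.35]); th=np.radians(261)
P=lambda rad,a,z:[*(c+rad*np.array([np.cos(a),np.sin(a)])),z]
r.line_to(P(42,th,98.5),feed=40); print(state())
fm=0; N=18; st=np.radians(360/N)
for k in range(1,int(N*4.4)):
    rad=max(28,42-14*k/6)
    r.line_to(P(rad,th+k*st,98.5),feed=70); s=readout.sense(); f=np.linalg.norm(s["wrist_force"]); 
    fm=max(fm,f)
    if f>25: print("force",k,s["wrist_force"]); break
    if k%N==0: print(k,state())
print(fm,state())
im,d=vision.get_image("top"); cv2.imwrite("pics/stir.png",cv2.resize(im[140:290,250:420],None,fx=3,fy=3))
E
```

```text
{'t': 20.1, 'p': [501.8, -38.1, 98.3], 'F': [0.1, 0.2, -1.0], 'M': [-0.03, 0.07, -0.01], 'w': 0.172, 'g': 58.4}
18 {'t': 25.5, 'p': [504.5, -24.3, 98.5], 'F': [0.5, 0.5, -1.8], 'M': [-0.01, 0.06, -0.07], 'w': 0.167, 'g': 58.5}
36 {'t': 30.8, 'p': [504.5, -24.3, 98.5], 'F': [-0.4, 0.6, -1.5], 'M': [0.01, 0.02, -0.03], 'w': 0.174, 'g': 58.5}
54 {'t': 36.0, 'p': [504.5, -24.3, 98.5], 'F': [-0.8, -0.5, -1.6], 'M': [0.06, 0.03, 0.01], 'w': 0.171, 'g': 58.5}
72 {'t': 41.3, 'p': [504.5, -24.3, 98.5], 'F': [0.2, 0.5, -0.9], 'M': [0.02, 0.03, -0.01], 'w': 0.167, 'g': 58.5}
3.1704597498566245 {'t': 43.0, 'p': [534.4, 14.1, 98.6], 'F': [-0.1, 0.2, -0.7], 'M': [-0.04, -0.02, -0.01], 'w': 0.168, 'g': 58.5}
```

```bash
python3 - <<'E'
from h import *
p=readout.sense()["ee_pos"]; x,y=648.2,197.8
r.line_to([p[0],p[1],200],feed=120); r.line_to([x,y,200],feed=150); r.hold(.3); print(state())
im,uv,W,i=cloud(); m=(np.hypot(W[:,0]-x,W[:,1]-y)<20)
for z0 in range(110,200,20):
    s=W[m&(W[:,2]>z0)&(W[:,2]<z0+10)]
    if len(s): print(z0,len(s),s.mean(0).round(1))
r.line_to([x,y,93],feed=120); r.hold(.3); f0=readout.sense()["wrist_force"][2]
for z in np.arange(92,86.9,-.5):
    r.line_to([x,y,z],feed=15); r.hold(.1); f=np.mean([readout.sense()["wrist_force"][2] for _ in range(3)])-f0
    if f>3: break
print("contact",z,f,state())
grip(.3); print(state()); grip(1.0); r.hold(.3)
r.line_to([x,y,235],feed=150); r.hold(.2)
im,uv,W,i=cloud(); m=(np.hypot(W[:,0]-x,W[:,1]-y)<20)&(W[:,2]>85)
for z0 in range(90,140,10):
    s=W[m&(W[:,2]>z0)&(W[:,2]<z0+10)]
    if len(s): print(z0,len(s),s.mean(0).round(1))
im,d=vision.get_image("top"); cv2.imwrite("pics/after_rod.png",cv2.resize(im[110:320,190:530],None,fx=2.2,fy=2.2))
for cam in ("top","side"): print(find(cam,"case0",0,img=cam=="side"),find(cam,"cover",0,img=False))
print(state())
E
```

```text
{'t': 46.0, 'p': [648.3, 197.3, 200.1], 'F': [0.5, -0.5, -1.0], 'M': [0.01, 0.04, -0.0], 'w': 0.169, 'g': 58.5}
110 51 [639.6 196.6 117.6]
130 441 [644.7 197.4 135.3]
150 99 [643.8 197.5 155.3]
170 128 [643.7 197.5 175.1]
190 102 [642.5 197.7 195.3]
contact 88.5 6.308907056795313 {'t': 50.2, 'p': [648.4, 197.9, 89.1], 'F': [-0.6, -0.0, 5.9], 'M': [-0.22, 0.25, -0.0], 'w': 0.171, 'g': 59.2}
{'t': 50.4, 'p': [648.0, 197.7, 88.1], 'F': [-0.0, -0.4, -0.6], 'M': [-0.04, 0.02, 0.01], 'w': 0.3, 'g': 0.0}
90 44 [642.3 198.1  94.6]
100 52 [642.3 197.1 105.2]
110 50 [642.5 198.8 115.3]
120 61 [642.  198.  125.5]
130 290 [648.1 197.9 134.3]
[(0.68, [724.9, -39.8]), (0.65, [470.1, -326.2]), (0.63, [559.7, -224.8]), (0.46, [562.6, -335.0])] [(0.57, [462.6, 273.9])]
[(0.72, [564.9, -341.1]), (0.67, [476.3, -319.4]), (0.64, [726.3, -56.0]), (0.59, [566.7, -237.4])] [(0.87, [465.1, 255.7]), (0.71, [514.6, 60.9]), (0.66, [546.4, 48.1]), (0.56, [655.4, 205.8])]
{'t': 53.0, 'p': [648.2, 197.8, 235.0], 'F': [0.2, -1.2, -0.4], 'M': [-0.01, -0.05, -0.02], 'w': 0.998, 'g': 0.0}
```

View pics/after_rod.png

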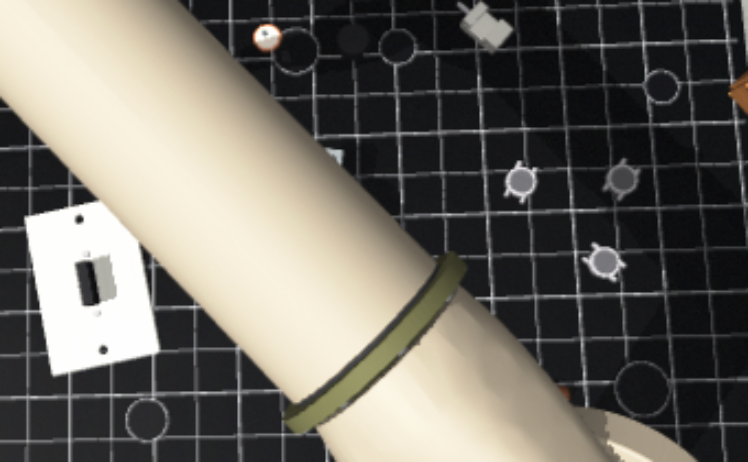

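```bash
python3 - <<'E'
from h import *
r.goto([530,-298,250],quat(np.radians(-60)).tolist()); r.hold(.3); print(state())
im,uv,W,i=cloud(); cv2.imwrite("pics/cases.png",im); np.savez("cases.npz",im=im,uv=uv,W=W,E=i["extrinsics"],K=i["camera_matrix"])
print(find("wrist","case0",0,img=False))
for q in vision.spot_point("wrist","case0"): print(q)
E
```

```text
{'t': 55.2, 'p': [530.3, -297.5, 250.0], 'F': [0.3, -1.1, -0.3], 'M': [0.03, -0.01, -0.03], 'w': 0.996, 'g': 0.0}
[(0.93, [563.5, -228.4]), (0.71, [470.1, -314.3]), (0.66, [557.5, -347.4])]
{'position': [281.6, 120.2], 'p': 0.93}
{'position': [304.3, 212.8], 'p': 0.71}
{'position': [359.4, 170.2], 'p': 0.66}
```

View pics/cases.png

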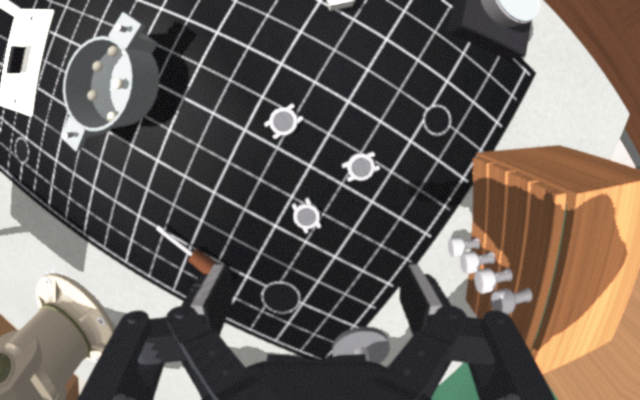

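```bash
cat >> h.py <<'E'
def caseinfo(f,est):
    W,uv,im=f["W"],f["uv"],f["im"]; info=dict(camera_matrix=f["K"],extrinsics=f["E"]); est=np.array(est)
    for _ in range(3):
        m=(np.hypot(*(W[:,:2]-est).T)<19)&(W[:,2]>7)&(W[:,2]<16); est=W[m,:2].mean(0)
    n=160; s=.4; g=(np.arange(n)-n/2)*s; mx=np.zeros((n,n),np.float32); my=mx.copy()
    for a in range(n):
        for b in range(n): mx[a,b],my[a,b]=w2px(info,[est[0]+g[b],est[1]-g[a],11],True)
    return est,m.sum(),cv2.remap(im,mx,my,cv2.INTER_LINEAR)  # ortho: right=+x, up=+y
E
python3 - <<'E'
from h import *
f=np.load("cases.npz"); O=[]
for e in [(563.5,-229),(470,-315.5),(558,-347)]:
    est,n,o=caseinfo(f,e); g=cv2.cvtColor(o,cv2.COLOR_BGR2GRAY).astype(float)
    yy,xx=np.mgrid[:160,:160]; X=(xx-80)*.4; Y=-(yy-80)*.4; rr=np.hypot(X,Y); m=(rr>18.5)&(rr<24)
    ang=np.degrees(np.arctan2(Y,X))[m]%180; h=np.bincount((ang//10).astype(int),weights=np.clip(g[m]-90,0,None),minlength=18)
    # lug direction via second harmonic
    w=np.clip(g[m]-90,0,None); z=(w*np.exp(2j*np.radians(ang))).sum()
    print(est.round(1),n,"lug axis deg",round(np.degrees(np.angle(z))/2,1),h.round().astype(int)); O.append(cv2.resize(o,(260,260)))
cv2.imwrite("pics/ortho.png",np.hstack(O))
E
```

```text
[ 565.2 -231. ] 594 lug axis deg -20.7 [32882  5628  3866  1428  3862  3366    36    23    62    79   144  5658
 31718 18445   501  2866   497 18195]
[ 471.8 -316.3] 511 lug axis deg 53.1 [ 1346 11016 32710 15268  5061  8598  5173 28055 24493  3533   301   259
  5037   745   370   406   440   843]
[ 563.4 -342.9] 566 lug axis deg -33.6 [ 4699   314  5020  3480  4313  1096   342   488   572   988 12031 32990
 15524  4824  1687  6776 28582 27578]
```

View pics/ortho.png

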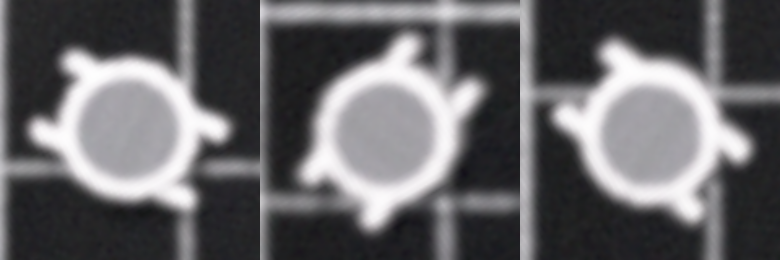

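```bash
python3 - <<'E'
from h import *
im,d=vision.get_image("top"); i=vision.camera_info("top"); c=np.array([508.5,3.35])
n=130; mx=np.zeros((n,n),np.float32); my=mx.copy()
for a in range(n):
    for b in range(n): mx[a,b],my[a,b]=w2px(i,[c[0]+b-65,c[1]-(a-65),20])
o=cv2.remap(im,mx,my,cv2.INTER_CUBIC); cv2.imwrite("pics/pottop.png",cv2.resize(o,(520,520)))
K,E=i["camera_matrix"],i["extrinsics"]; v,u=np.mgrid[:400,:640]; P=np.stack([(u-K[0,2])/K[0,0]*d,-(v-K[1,2])/K[1,1]*d,-d],-1)@E[:3,:3].T+E[:3,3]
rr=np.hypot(P[...,0]-c[0],P[...,1]-c[1]); M=((rr<52)&(P[...,2]>20)&(P[...,2]<33)).astype(np.uint8)
k,l,st,ce=cv2.connectedComponentsWithStats(M,connectivity=4)
for j in range(1,k):
    if st[j,4]>5: w=P[l==j]; print(st[j,4],(w[:,:2].mean(0)-c).round(1),w[:,2].max().round(1))
E
```

```text
26 [46.   4.7] 28.8
23 [36.  28.2] 28.2
25 [ 9.2 44.7] 27.5
30 [ 0.6 -3.2] 28.5
29 [-11.5 -44.5] 28.5
27 [-30.4  34.8] 28.0
27 [-44.7 -13.4] 28.3
```

View pics/pottop.png

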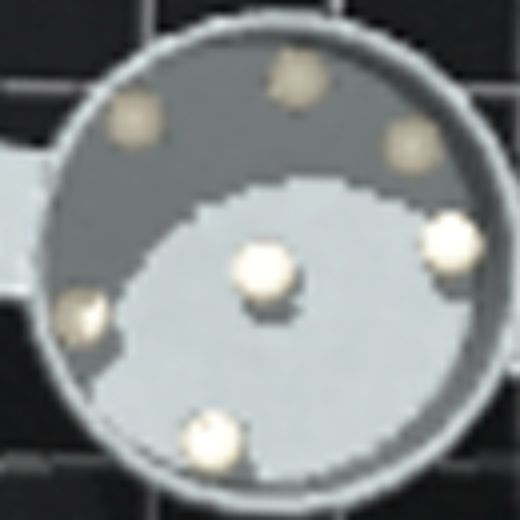

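```bash
cat >> h.py <<'E'
C=np.array([508.5,3.35])
def pick(xy,yaw,z=.5):
    q=quat(np.radians(yaw)).tolist(); grip(.62); r.goto([*xy,60],q); r.line_to([*xy,z],feed=80); r.hold(.15); print("down",state())
    grip(0.0); r.hold(.15); print("grip",state()); r.line_to([*xy,150],feed=150); print("up",state())
def drop(ang,yaw,rad=24,z=30.5):
    a=np.radians(ang); p=C+rad*np.array([np.cos(a),np.sin(a)]); q=quat(np.radians(yaw)).tolist()
    r.goto([*p,150],q); s=state(); print("over",s)
    if s["w"]<.3: return
    r.line_to([*p,50],feed=120); r.line_to([*p,z],feed=50); r.hold(.1); print("low",state())
    grip(.5); r.hold(.1); print(state()); r.line_to([*p,150],feed=120)
E
python3 - <<'E'
from h import *
pick((565.2,-231),-117)
E
```

```text
down {'t': 57.9, 'p': [565.7, -231.1, 1.2], 'F': [-0.2, 0.9, 0.4], 'M': [0.01, 0.03, -0.01], 'w': 0.621, 'g': 0.0}
grip {'t': 58.4, 'p': [565.6, -231.2, 1.3], 'F': [-0.7, 0.7, 5.7], 'M': [0.1, 0.3, -0.01], 'w': 0.365, 'g': 59.0}
up {'t': 59.5, 'p': [564.5, -230.9, 148.8], 'F': [-0.1, 0.8, -1.2], 'M': [-0.02, 0.01, 0.03], 'w': 0.361, 'g': 59.4}
```

```bash
python3 - <<'E'
from h import *
drop(15,-75)
r.goto([515,-330,250],quat(np.radians(-60)).tolist()); r.hold(.3); print(state())
im,uv,W,i=cloud(); f=dict(im=im,uv=uv,W=W,E=i["extrinsics"],K=i["camera_matrix"]); O=[]
print(find("wrist","case0",0,img=False))
for e in [(471.8,-316.3),(563.4,-342.9)]:
    est,n,o=caseinfo(f,e); print(est.round(1),n); O.append(cv2.resize(o,(200,200)))
im2,_=vision.get_image("top"); O.append(cv2.resize(im2[170:270,280:380],(200,200),interpolation=cv2.INTER_CUBIC))
cv2.imwrite("pics/ortho2.png",np.hstack(O))
E
```

```text
over {'t': 60.5, 'p': [532.2, 7.1, 149.7], 'F': [-0.1, 0.3, -0.9], 'M': [-0.08, -0.06, -0.02], 'w': 0.367, 'g': 59.4}
low {'t': 62.1, 'p': [531.8, 9.7, 30.6], 'F': [-0.6, -0.0, -1.0], 'M': [0.01, 0.02, 0.04], 'w': 0.365, 'g': 59.4}
{'t': 62.5, 'p': [531.8, 9.6, 30.6], 'F': [0.8, -0.8, 0.4], 'M': [-0.01, 0.03, 0.06], 'w': 0.503, 'g': 0.0}
{'t': 65.3, 'p': [515.3, -329.2, 250.0], 'F': [-1.0, 0.2, -0.4], 'M': [-0.04, -0.03, -0.03], 'w': 0.5, 'g': 0.0}
[(0.92, [468.7, -318.0]), (0.86, [561.4, -348.4]), (0.82, [527.0, 21.2]), (0.7, [487.3, 67.5])]
[ 471.7 -316.5] 540
[ 563.3 -343.1] 594
```

View pics/ortho2.png

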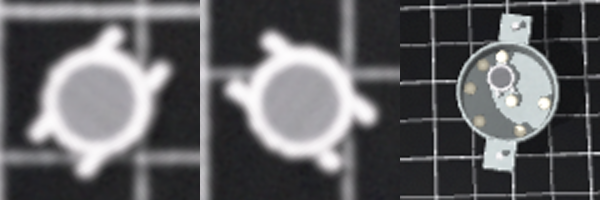

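```bash
python3 - <<'E'
from h import *
pick((563.3,-343.1),-127,1.5); drop(125,-145)
r.goto([471.7,-316.5,200],quat(np.radians(-38)).tolist()); r.hold(.3)
im,uv,W,i=cloud(); f=dict(im=im,uv=uv,W=W,E=i["extrinsics"],K=i["camera_matrix"])
est,n,o=caseinfo(f,(471.7,-316.5)); print(est,n); cv2.imwrite("pics/B.png",o)
E
```

```text
down {'t': 67.8, 'p': [563.8, -343.3, 2.2], 'F': [-0.4, -0.4, 0.5], 'M': [0.0, -0.05, 0.0], 'w': 0.62, 'g': 0.0}
grip {'t': 68.3, 'p': [563.7, -343.3, 2.4], 'F': [-1.0, 0.2, 6.6], 'M': [0.09, 0.34, 0.01], 'w': 0.365, 'g': 59.0}
up {'t': 69.4, 'p': [562.7, -342.9, 148.7], 'F': [-0.7, -0.3, -1.3], 'M': [-0.01, 0.0, 0.03], 'w': 0.361, 'g': 59.4}
over {'t': 70.8, 'p': [495.3, 21.7, 150.0], 'F': [0.2, 0.0, -1.2], 'M': [0.05, -0.05, -0.0], 'w': 0.359, 'g': 59.4}
low {'t': 72.5, 'p': [494.9, 23.1, 30.6], 'F': [1.1, 0.2, -0.0], 'M': [-0.03, -0.03, -0.02], 'w': 0.359, 'g': 59.4}
{'t': 72.8, 'p': [494.8, 23.0, 30.6], 'F': [0.3, 0.2, 0.5], 'M': [0.01, -0.0, 0.04], 'w': 0.501, 'g': 0.0}
[ 471.20230582 -316.31735235] 742
```

```bash
python3 - <<'E'
from h import *
pick((471.6,-316.4),-38,1.5); drop(235,-35)
# view pot and cover from above
r.goto([*C,250],quat(np.radians(80)).tolist()); r.hold(.3); grip(1.0)
im,uv,W,i=cloud(); cv2.imwrite("pics/pot3.png",cv2.resize(im,None,fx=1.25,fy=1.25)); np.savez("pot3.npz",im=im,uv=uv,W=W,E=i["extrinsics"],K=i["camera_matrix"])
rr=np.hypot(*(W[:,:2]-C).T); print("max z inside",W[(rr<50)][:,2].max(),state(),find("wrist","cover",35,img=False))
for cam in ("top","side"): print(find(cam,"cover",0), find(cam,"case0",20,img=False))
E
```

```text
down {'t': 78.3, 'p': [472.0, -316.6, 2.1], 'F': [0.4, -0.3, -0.2], 'M': [-0.03, -0.0, -0.03], 'w': 0.619, 'g': 0.0}
grip {'t': 78.8, 'p': [471.9, -316.6, 2.3], 'F': [-0.4, 1.0, 5.6], 'M': [0.13, 0.36, 0.0], 'w': 0.368, 'g': 58.9}
up {'t': 80.0, 'p': [471.0, -316.2, 148.9], 'F': [-0.2, 0.8, -1.1], 'M': [-0.01, 0.0, 0.02], 'w': 0.365, 'g': 59.4}
over {'t': 81.1, 'p': [495.0, -18.2, 149.8], 'F': [-0.0, -1.0, -0.5], 'M': [-0.05, -0.04, -0.02], 'w': 0.362, 'g': 59.4}
low {'t': 82.7, 'p': [494.7, -16.2, 30.5], 'F': [-0.6, 0.8, -0.1], 'M': [-0.02, 0.03, 0.03], 'w': 0.365, 'g': 59.4}
{'t': 83.1, 'p': [494.8, -16.4, 30.6], 'F': [-0.6, 0.4, -0.5], 'M': [-0.03, 0.04, -0.01], 'w': 0.499, 'g': 0.0}
max z inside 350.39162002802703 {'t': 86.8, 'p': [508.5, 3.3, 250.0], 'F': [0.4, -0.3, -0.1], 'M': [-0.05, -0.0, -0.01], 'w': 1.002, 'g': 0.0} [(0.66, [463.2, 241.6])]
[(0.65, [461.9, 259.1])] []
[(0.76, [471.9, 263.2])] [(0.63, [530.1, 7.6]), (0.54, [496.8, 20.0]), (0.4, [493.9, -10.9])]
```

View pics/pot3.png

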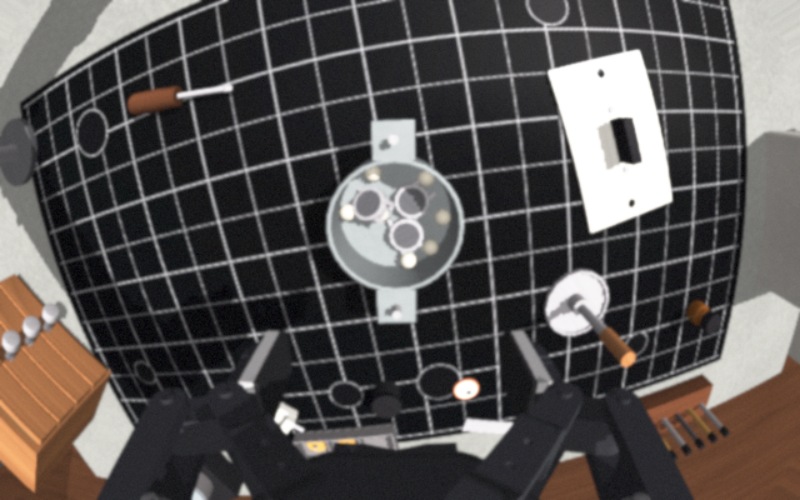

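```bash
cat >> h.py <<'E'
def cover(W,c,zt,zb):
    rr=np.hypot(*(W[:,:2]-c).T); out=[]
    for z,R_ in ((zt,120),(zb,45)):
        m=(abs(W[:,2]-z)<3)&(rr<R_); (cx,cy),(w,h),a=cv2.minAreaRect(W[m,:2].astype(np.float32))
        if w<h: a+=90; w,h=h,w
        a=(a+90)%180-90; out.append((round(cx,1),round(cy,1),round(w,1),round(h,1),round(a,2),int(m.sum()),W[m,:2].mean(0).round(1).tolist(),round(W[m,2].mean(),1)))
    return out
E
python3 - <<'E'
from h import *
f=np.load("pot3.npz"); W=f["W"]; rr=np.hypot(*(W[:,:2]-C).T); print("max z in pot",W[(rr<50)&(W[:,2]<120)][:,2].max())
c=np.array([463.,262])
for yaw in (75,-105):
    r.goto([*c,250],quat(np.radians(yaw)).tolist()); r.hold(.3)
    im,uv,W,i=cloud(); np.savez(f"cov{yaw}.npz",im=im,uv=uv,W=W,E=i["extrinsics"],K=i["camera_matrix"]); cv2.imwrite(f"pics/cov{yaw}.png",im)
    print(yaw,state(),*cover(W,c,5,35),sep="\n")
E
```

```text
max z in pot 44.90781265577351
75
{'t': 88.5, 'p': [463.5, 261.2, 249.9], 'F': [-0.0, 0.0, -0.4], 'M': [-0.01, -0.01, -0.09], 'w': 1.0, 'g': 0.0}
(463.8, 262.7, 237.9, 237.0, -18.29, 14451, [459.4, 262.9], np.float64(5.1))
(463.6, 262.7, 50.4, 14.8, 10.88, 484, [463.0, 262.6], np.float64(35.4))
-105
{'t': 91.4, 'p': [463.0, 262.0, 250.0], 'F': [-0.9, 0.8, -0.1], 'M': [-0.01, 0.03, -0.02], 'w': 0.992, 'g': 0.0}
(462.9, 262.5, 238.3, 237.4, 3.54, 14182, [469.6, 261.6], np.float64(5.1))
(464.2, 262.4, 50.2, 14.7, 10.34, 482, [464.7, 262.2], np.float64(35.3))
```

```bash
python3 - <<'E'
from h import *
for yaw in (75,-105):
    f=np.load(f"cov{yaw}.npz"); W,uv,im=f["W"],f["uv"],f["im"]; g=cv2.cvtColor(im,cv2.COLOR_BGR2GRAY)[uv[:,1],uv[:,0]]
    m=(g>130)&(abs(W[:,2]-5)<5)&(np.hypot(W[:,0]-464,W[:,1]-262)<125); M=np.zeros(im.shape[:2],np.uint8); M[uv[m,1],uv[m,0]]=255
    M=cv2.morphologyEx(M,cv2.MORPH_OPEN,np.ones((5,5)));k,l,st,ce=cv2.connectedComponentsWithStats(M); j=1+np.argmax(st[1:,4])
    c=cv2.findContours((l==j).astype(np.uint8),cv2.RETR_CCOMP,cv2.CHAIN_APPROX_NONE)[0]; c=max(c,key=len)[:,0]
    info=dict(camera_matrix=f["K"],extrinsics=f["E"]); P=np.array([px2w(info,p,5,True)[:2] for p in c],np.float32)
    print(yaw,cv2.minAreaRect(P))
    # holes: dark spots near expected
    for s in (-76,76):
        e=np.array([463.9,262.5])+s*np.array([np.cos(.184),np.sin(.184)])
        n=np.arange(-14,14.1,.5); G=np.array([[cv2.getRectSubPix(im,(1,1),tuple(map(float,w2px(info,[e[0]+x,e[1]+y,5],True))))[0,0].mean() for x in n] for y in n])
        w=np.clip(130-G,0,None); print(s,(e+[(w*n[None]).sum()/w.sum(),(w*n[:,None]).sum()/w.sum()]).round(1))
E
```

```text
75 ((464.00103759765625, 262.7895812988281), (187.90997314453125, 126.91193389892578), 10.67908763885498)
-76 [389.8 248.7]
76 [538.5 276.6]
-105 ((463.8211975097656, 262.57684326171875), (187.14060974121094, 126.69445037841797), 10.582121849060059)
-76 [389.7 248.4]
76 [538.6 276.5]
```

```bash
python3 - <<'E'
from h import *
q=quat(np.radians(100.6)).tolist(); p=[464.0,262.55]
grip(.5); r.goto([*p,60],q); r.hold(.2); r.line_to([*p,9],feed=80); r.hold(.2); print(state())
grip(0); r.hold(.2); print(state())
r.line_to([*p,160],feed=100)
q2=quat(np.radians(90-8.87)).tolist(); u=np.array([np.cos(np.radians(-8.87)),np.sin(np.radians(-8.87))])
a=C+10*u; r.goto([*a,160],q2); r.hold(.4); print(state(),a)
im,uv,W,i=cloud(); np.savez("held.npz",im=im,uv=uv,W=W,E=i["extrinsics"],K=i["camera_matrix"]); cv2.imwrite("pics/held.png",im)
g=cv2.cvtColor(im,cv2.COLOR_BGR2GRAY)[uv[:,1],uv[:,0]]; m=(abs(W[:,2]-156)<12)&(g>130)&(np.hypot(*(W[:,:2]-a).T)<115)
s=W[m]; A=np.c_[s[:,:2]-a,np.ones(len(s))]; k=np.linalg.lstsq(A,s[:,2],rcond=None)[0]; print("plane",k,len(s))
E
```

```text
{'t': 95.7, 'p': [464.3, 262.7, 9.5], 'F': [-0.4, 0.6, -0.6], 'M': [0.04, -0.02, 0.03], 'w': 0.5, 'g': 0.0}
{'t': 96.3, 'p': [464.2, 262.6, 9.3], 'F': [-1.1, -2.3, 5.3], 'M': [-0.28, 0.09, -0.04], 'w': 0.149, 'g': 59.5}
{'t': 99.4, 'p': [518.4, 2.4, 160.0], 'F': [-0.1, -0.7, -2.4], 'M': [-0.03, -0.02, -0.01], 'w': 0.151, 'g': 58.5} [518.38040737   1.80806929]
plane [1.33507496e-04 6.22604664e-04 1.56157737e+02] 45204
```

View pics/held.png

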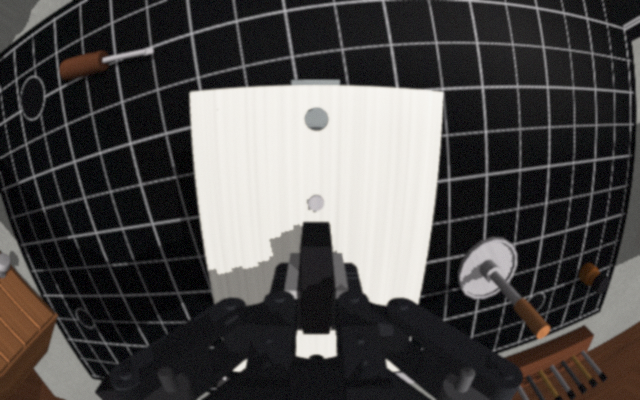

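```bash
python3 - <<'E'
from h import *
f=np.load("held.npz"); info=dict(camera_matrix=f["K"],extrinsics=f["E"]); u=np.array([np.cos(np.radians(-8.87)),np.sin(np.radians(-8.87))]); v=np.array([-u[1],u[0]])
a=C+10*u; h=px2w(info,(316.5,118.5),156,True)[:2]; print("hole rel (along,across)",(h-a)@u,(h-a)@v)
r.line_to([*a,97],feed=100); r.hold(.4); f0=np.mean([readout.sense()["wrist_force"] for _ in range(5)],0); print(f0,state())
for z in np.arange(96.5,90,-.5):
    r.line_to([*a,z],feed=15); r.hold(.1); F=np.mean([readout.sense()["wrist_force"] for _ in range(5)],0)-f0
    if F[2]>4: break
print("contact",z,F,state())
E
```

```text
hole rel (along,across) -76.52871124276014 1.0582640183633392
[-0.50542573  0.63856969 -2.62852877] {'t': 100.6, 'p': [518.5, 1.8, 97.2], 'F': [-0.5, 0.6, -2.6], 'M': [0.02, 0.04, -0.01], 'w': 0.152, 'g': 58.5}
contact 93.0 [-1.28923396 -1.49180518  6.4825074 ] {'t': 103.4, 'p': [518.5, 1.8, 93.3], 'F': [-1.8, -0.9, 3.9], 'M': [-0.14, 0.55, -0.05], 'w': 0.15, 'g': 59.3}
```

```bash
python3 - <<'E'
from h import *
u=np.array([np.cos(np.radians(-8.87)),np.sin(np.radians(-8.87))]); f0=np.array([-.5,.6,-2.6]); z=92.8
for d in np.arange(9.4,-3.1,-.6):
    r.line_to([*(C+d*u),z],feed=15); r.hold(.05); F=np.mean([readout.sense()["wrist_force"] for _ in range(4)],0)-f0; s=readout.sense()
    print(round(d,1),F.round(1),s["ee_pos"][2].round(2),s["moment"].round(2))
    if F[2]<2: break
    if F[2]>14: z+=.3
    if F[2]<5: z-=.2
E
```

```text
9.4 [-0.2 -1.5  8.3] 93.29 [-0.28  0.13 -0.01]
8.8 [ 4.6 -2.1  7.6] 93.27 [-0.25 -0.68  0.01]
8.2 [ 2.9 -1.6  7.9] 93.27 [-0.27 -0.74  0.03]
7.6 [ 3.5 -1.   8.2] 93.26 [-0.23 -0.63 -0.  ]
7.0 [ 4.6 -0.7  8.4] 93.27 [-0.18 -0.64 -0.02]
6.4 [ 3.3 -1.1  8.3] 93.25 [-0.19 -0.7  -0.03]
5.8 [ 4.2 -1.   8.2] 93.26 [-0.16 -0.66  0.03]
5.2 [ 4.  -0.3  7.8] 93.23 [-0.2  -0.65  0.01]
4.6 [ 4.3 -1.8  8.7] 93.21 [-0.08 -0.64 -0.  ]
4.0 [ 4.9 -0.8  7. ] 93.15 [-0.1  -0.73 -0.03]
3.4 [ 4.  -0.4  7.4] 93.09 [-0.11 -0.74  0.03]
2.8 [ 0.1 -1.7 -0.6] 92.14 [ 0.01 -0.01  0.02]
```

```bash
python3 - <<'E'
from h import *
u=np.array([np.cos(np.radians(-8.87)),np.sin(np.radians(-8.87))]); v=np.array([-u[1],u[0]]); f0=np.array([-.5,.6,-2.6])
F_=lambda: np.mean([readout.sense()["wrist_force"] for _ in range(4)],0)-f0
d=1.2; e=0.; r.line_to([*(C+2.4*u),91],feed=10); print(F_().round(1)); r.line_to([*(C+d*u),90.5],feed=10); print("in",F_().round(1),state())
for z in np.arange(89.5,75.9,-.75):
    r.line_to([*(C+d*u+e*v),z],feed=15); r.hold(.05); F=F_(); print(round(z,2),round(F@[*u,0],1),round(F@[*v,0],1),round(F[2],1),readout.sense()["ee_pos"][2].round(2))
    if F[2]>6: break
print(state())
E
```

```text
[0.6 0.5 0.7]
in [ 0.2 -1.2  0. ] {'t': 107.6, 'p': [509.5, 3.2, 90.4], 'F': [-0.3, -0.6, -2.6], 'M': [-0.04, 0.03, 0.0], 'w': 0.154, 'g': 58.5}
89.5 0.8 -0.7 -0.0 89.49
88.75 0.4 -1.7 -0.0 88.74
88.0 1.7 -0.4 0.5 87.96
87.25 1.5 0.3 0.0 87.21
86.5 0.6 -0.2 -0.1 86.46
85.75 0.1 -0.4 -0.0 85.73
85.0 0.7 -0.2 0.7 84.99
84.25 0.3 -0.3 0.7 84.23
83.5 1.4 -0.4 0.4 83.47
82.75 0.2 -0.0 -0.6 82.73
82.0 0.5 0.1 -0.3 81.99
81.25 1.1 -0.2 -0.7 81.26
80.5 0.9 -0.5 -0.0 80.48
79.75 0.9 -0.3 1.0 79.73
79.0 -2.0 -2.0 6.6 79.34
{'t': 112.1, 'p': [509.8, 3.2, 79.3], 'F': [-2.8, -1.1, 4.0], 'M': [-0.21, 0.5, -0.03], 'w': 0.155, 'g': 59.2}
```

Seated at the expected height. I'll release, back off and check.

```bash
python3 - <<'E'
from h import *
p=readout.sense()["ee_pos"]; grip(.5); r.hold(.2); print(state())
r.line_to([p[0],p[1],250],feed=130); r.hold(.3)
im,uv,W,i=cloud(); g=cv2.cvtColor(im,cv2.COLOR_BGR2GRAY)[uv[:,1],uv[:,0]]
m=(abs(W[:,2]-75)<8)&(g>130)&(np.hypot(*(W[:,:2]-C).T)<90); s=W[m]; print("plane",np.linalg.lstsq(np.c_[s[:,:2]-C,np.ones(len(s))],s[:,2],rcond=None)[0],len(s))
cv2.imwrite("pics/final_w.png",im); print(state())
E
```

```text
{'t': 112.7, 'p': [509.7, 3.2, 79.0], 'F': [0.1, -0.3, -1.0], 'M': [0.05, -0.01, -0.02], 'w': 0.5, 'g': 0.0}
plane [4.42941255e-04 7.31826337e-05 7.54778530e+01] 16068
{'t': 114.5, 'p': [509.7, 3.2, 249.8], 'F': [-0.3, -0.4, 0.7], 'M': [-0.03, 0.03, 0.04], 'w': 0.504, 'g': 0.0}
```

View pics/final_w.png

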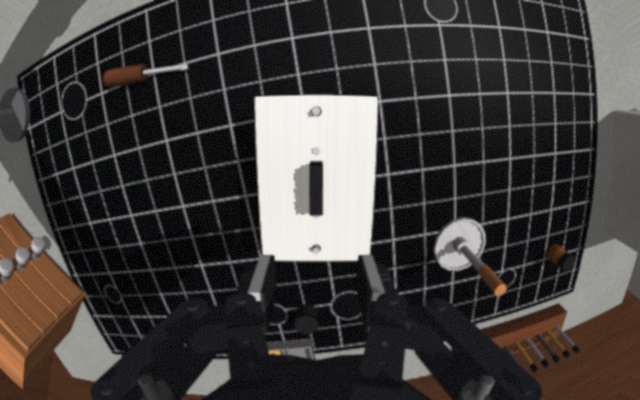

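The cover sits level and fully home (its top is at 75.5 mm). Both studs show through the holes at (316,111) and (315,248), and the rod stands on its saucer at (460,245).

```bash
python3 -c "
from h import *
print(ticket.close_job())"
```

```text
the job is handed in; nothing more can be done
None
```

The job is done and handed in at about 115 s: the stones were stirred about four turns, the rod stands upright on its saucer, and all three cases that were on the mat are in the pot. They lie among the stones, because the stirring pushed six of the seven stones out to the wall. The cover is level and fully home over both studs.

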